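Square the remote into its charging dock and start the charge

ROBOT

A 7-joint arm with a two-finger parallel gripper is mounted at the origin on the work surface. World frame = base frame: x ahead of the robot, y to its left, z up, the work surface at z = 0. Lengths are in m, angles in rad, forces in N, time in s.
With the tool pointing down it reaches from about 0.4 to 0.9 m from the base axis. Payload 5.6 kg.
Tool frame: the origin (TCP) lies midway between the tips of the shut fingers; the grasp point (between the pads) lies 19 mm behind it; z points along the fingers, y is the line along which they close (so a half turn about z gives the same grasp; the last joint's range is limited). The gripper opens to 92 mm and grips with 3 to 60 N. Pads are 20 mm wide; open, the fingers measure 128 mm over their backs; the gripper's body (75 mm by 189 mm) begins 69 mm behind the grasp point.
Start: joints at [1.268, 0.468, -0.012, 1.603, 0.006, 1.071, -0.056], TCP at [0.167, -0.628, 0.215] pointing down, gripper open.
Joint ranges: [-2.53, 2.53], [-0.31, 2.02], [-1.57, 1.55], [0.28, 2.44], [-1.29, 4.43], [0.15, 1.84], [-2.92, 2.92]. Speed limits (rad/s): [2.57, 2.57, 3.14, 3.14, 3.14, 3.14, 3.14].

INTERFACE

Orientations are given as a 3x3 rotation matrix whose columns are the frame's x, y, z axes.
In Python, from station import env, effector, solver, viewer, workorder, search_frame, tip_of gives the robot as it stands. Calls block until the motion is done:
- env.reach(position, orientation): joint-space move of the TCP to a pose.
- env.movel(position, frame=None, rate=0.15): straight line of the TCP; frame=None keeps the orientation; rate is the mean speed in m/s.
- env.goto_joints(angles): joint-space move.
- effector.release() and effector.grasp(squeeze=None): open the fingers fully, or close them until they stop; squeeze is the grip in N (None keeps the last).
- env.pause(seconds).
- solver.inverse_kinematics(position, orientation): joint angles nearest the present ones, or None.
- env.sense(): the state.
- viewer.read_camera(name): name is "scene" or "top"; returns (picture, depth): 420x560x3 uint8, red, green, blue; 420x560 float32, m along the optical axis (not along the pixel's ray), 0 where there is no reading.
- viewer.camera_info(name): a dict with "intrinsics" (3x3 intrinsics, pixels), "eye" and "rotation" of the camera in the world. Camera axes: x right, y up, looking along -z (the intrinsics and any distortion apply to the point x, -y, -z); pixel columns grow to the right and rows downward; lengths in m; the calibration is good to about 2 mm. A picture is of the moment at which its call begins. camera_info takes no time and is no camera call.
A pose or a line that the arm cannot do raises env.PlanningError and nothing moves.
- workorder.finish_job(): hands the job in; it is judged then, once.
Trained networks look in the newest picture that a camera, given by its name, has taken for a name from the list of things; names that differ only in an ending like _2 or _b are one class to them, and where a whole thing is asked for, a point or a joint stands for the part that bears it (a point fixed in the world has none). Each returns a list of dicts, best first, with "score" (0 to 1); they miss things now and then, are a little off and sometimes report something else, mostly with a low value. They report only what shows in the picture. A call takes as long as a camera call.
- search_frame(camera, name): "at" ([x, y, z] in m, in world coordinates, good to about 4 mm: the middle of the surface that is visible of it).
- tip_of(camera, name): "at" ([x, y, z] in m, in world coordinates, good to about 4 mm: a listed point, or the origin of a listed thing).
The state is a dict: "t": time; "joint_positions": joint angles; "joint_velocities": joint speeds; "tau": joint torques, N m; "ee_pos": TCP position; "tcp_rot": TCP orientation; "wrist_force": force on the tool from outside, world axes, zero at the start; "moment": the same for the moment, N m; "gripper_width": finger opening in m; "grasp_force": force on a finger pad.
Only numpy, scipy, OpenCV 4.12 (cv2) and the standard library are available. Lean on these libraries where they do the work, as an engineer would, in place of code of your own. Each camera call takes 0.05 s, during which the arm holds its last target. There are 200 camera calls.

TASK

The remote control is lying askew on its charging dock and is not making contact. Slide it fully home into the dock's corner, its long side flush against the back bar and its end against the side stop, and only then press the red button on the back bar all the way down and let it go to start the charge. Leave the remote seated there face up, and do not disturb the mug, the bowl or the glasses case.

Things in the scene. Friction and masses are not known exactly. Their poses are not given: they have to be found in the camera images.
- dock: Fixed charging dock: light-wood tray with a grey felt pad, 215 mm (x, -105 to +110) by 310 mm (y). Origin at table level; z up, x away from the robot within 0.3 rad. Pad top 10 mm above the table. Two stops, tops 26 mm above the table: back bar along the +x edge, 50 mm deep, inner face at x = +60 mm; side stop along the +y edge, 15 mm thick, inner face at y = +140 mm. The -x and -y edges are open.
- dock_corner (a point): Inner corner of the dock on the pad's top surface, where the inner faces of back bar and side stop meet: (60, 140, 10) mm in the dock's frame, same axes as the dock.
- remote: Loose black remote control, 48 mm (x) by 180 mm (y) by 22 mm high, 0.13 to 0.25 kg. Origin: centre of its underside; z up through the keys; the round red key is near its +y end. Starts flat on the pad, askew by up to 0.35 rad, short of both stops. Seated: +x long side flush with the back bar, +y end touching the side stop, origin at (36, 50, 10) mm in the dock's frame.
- remote_front (a point): Lower corner of the remote at its +x long side and +y end, (24, 90, 0) mm in the remote's frame; it meets dock_corner when the remote is seated.
- remote_rear (a point): Lower corner of the remote at its +x long side and -y end, (24, -90, 0) mm in the remote's frame; it touches the back bar when the remote is seated.
- button (a joint): Red spring push button in a black housing on top of the back bar: its travel in m, 0 = up, 0.006 = fully down; fully down takes 5 N and it springs back by itself. Counts as pressed beyond 4 mm.
- button_top (a point): Centre of the top of the red button cap (cap 28 mm across), at (85, -100) mm in the dock's frame; press straight down here.
- mug: Bystander: white mug, 76 mm across, 85 mm high, beyond the dock's side stop; origin under its centre. Leave alone.
- bowl: Bystander: blue bowl, 100 mm across, 40 mm high, beside the dock's open -y edge; origin under its centre. Leave alone.
- case: Bystander: green glasses case, 58 x 155 x 34 mm, lying behind the back bar; origin under its centre. Leave alone.

How it is judged:
On the way, in this order (a step that is already met when the one before it is completed fails the run):
1. the remote is seated: long side within 2.5 mm of the back bar at both ends, end within 2.5 mm of the side stop, flat on the pad (x of remote_front in the frame of dock_corner between -0.0025 and 0.0025 m and x of remote_rear in the frame of dock_corner above -0.0025 m and y of remote_front in the frame of dock_corner between -0.0025 and 0.0025 m and z of each of remote_front, remote_rear in the frame of dock_corner below 0.004 m and angle between remote's own z axis and vertical below 0.1 rad), for 0.2 s.
2. with the remote seated, the red button is pressed down by more than 4 mm (all of step 1 and value of joint button above 0.004 m), for 0.05 s.
At the end, for the whole second after the job is handed in: The remote lies flat, face up and at rest on the dock's pad, both ends of its long side within 2.5 mm of the back bar and its +y end within 2.5 mm of the side stop, and the button is up again (all of step 1 and value of joint button below 0.001 m and linear speed of remote below 0.01 m/s); the robot touches nothing.
It fails at once if the mug is moved by more than 2 cm or tipped (distance of mug from where it was at the start of the episode above 0.02 m or angle between mug's own z axis and vertical above 0.35 rad).
It fails at once if the bowl is moved by more than 2 cm or tipped (distance of bowl from where it was at the start of the episode above 0.02 m or angle between bowl's own z axis and vertical above 0.35 rad).
It fails at once if the glasses case is moved by more than 2 cm or tipped (distance of case from where it was at the start of the episode above 0.02 m or angle between case's own z axis and vertical above 0.35 rad).
It also fails if it takes over 64 s, if anything falls off the work surface, if the arm or the gripper's body presses on something with over 40 N, if the wrist force passes 120 N, or if a joint passes its speed limit or range.

## Working session

There is one attempt and no reset: what is moved stays moved. The work goes in short steps, each a Python script; the robot and the scene stay as the last script left them, time stands still between calls to the robot, and variables do not carry over. Pictures are saved under pics/ and viewed, at most 10 in all, crops included, and the job is handed in when it is done.

```bash
mkdir -p pics; ls; python3 - <<'E'
from station import *
import cv2,numpy as np
for c in ["top","scene"]:
    p,d=viewer.read_camera(c); cv2.imwrite(f"pics/{c}0.png",p[:,:,::-1]); np.savez(f"{c}0.npz",p=p,d=d)
    i=viewer.camera_info(c); print(c,i)
    for n in ["dock","dock_corner","remote","remote_front","remote_rear","button_top","mug","bowl","case"]:
        print(n,[(np.round(r["at"],4).tolist(),round(r["score"],2)) for r in tip_of(c,n)[:2]])
s=env.sense();print(s["t"],s["wrist_force"],s["tcp_rot"])
E
```

```text
pics
top {'intrinsics': array([[384.05909021,   0.        , 283.75684791],
       [  0.        , 384.05909021, 213.5518401 ],
       [  0.        ,   0.        ,   1.        ]]), 'eye': array([0.49277461, 0.03179133, 1.04093082]), 'rotation': array([[ 0.01795187,  0.99538743, -0.09424223],
       [-0.99930568,  0.01478459, -0.03419917],
       [-0.03264809,  0.09479074,  0.99496172]])}
dock [([0.5553, 0.0917, -0.0007], 0.66), ([0.5452, 0.0524, 0.011], 0.23)]
dock_corner [([0.5786, 0.241, 0.0109], 0.91)]
remote [([0.545, 0.0516, 0.0104], 0.72)]
remote_front []
remote_rear [([0.5784, -0.0296, 0.0058], 0.91)]
button_top [([0.6543, 0.0095, 0.0488], 0.66)]
mug [([0.5273, 0.3184, -0.0011], 0.67), ([0.578, -0.0311, 0.0058], 0.4)]
bowl [([0.6281, -0.171, -0.0014], 0.72)]
case [([0.7016, 0.1771, -0.0006], 0.73)]
scene {'intrinsics': array([[512.18496775,   0.        , 272.43567375],
       [  0.        , 512.18496775, 209.36260086],
       [  0.        ,   0.        ,   1.        ]]), 'eye': array([ 1.33270713, -0.10021558,  1.05403683]), 'rotation': array([[ 0.17510432, -0.78531256,  0.5938204 ],
       [ 0.98439252,  0.12886387, -0.11985604],
       [ 0.01760246,  0.60553967,  0.79562043]])}
dock [([0.5549, 0.0938, -0.0006], 0.71)]
dock_corner [([0.5779, 0.241, 0.0129], 0.58)]
remote [([0.5414, 0.0529, 0.0124], 0.59), ([0.627, -0.1682, -0.0033], 0.46)]
remote_front [([0.5536, 0.1507, 0.0073], 0.67)]
remote_rear [([0.5715, -0.0293, 0.0108], 0.92), ([0.5544, 0.1468, 0.0078], 0.48)]
button_top [([0.6608, 0.0175, 0.0505], 0.65)]
mug [([0.5245, 0.3214, -0.0022], 0.84)]
bowl [([0.6254, -0.1673, -0.0007], 0.6), ([0.5409, 0.0549, 0.011], 0.51)]
case [([0.6263, -0.1676, -0.0045], 0.74), ([0.7005, 0.182, 0.0002], 0.63)]
1.0 [-0.07624727 -0.09067516  0.36806098] [[ 9.66457877e-01  2.56825176e-01 -2.42303917e-05]
 [ 2.56825172e-01 -9.66457873e-01 -9.88022620e-05]
 [-4.87925611e-05  8.92652499e-05 -9.99999995e-01]]
```

View pics/top0.png

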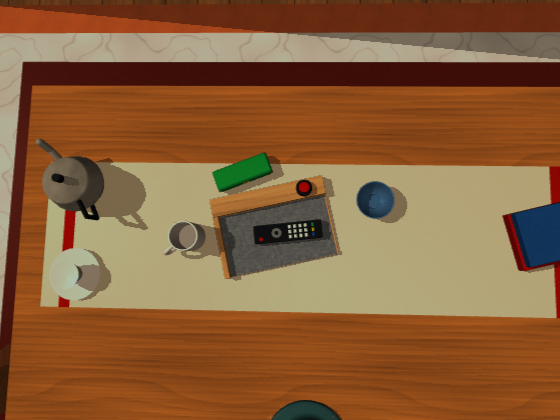

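```bash
cat > h.py <<'E'
from station import *
import cv2,numpy as np
def cloud(c,d):
    i=viewer.camera_info(c);K=i["intrinsics"];v,u=np.mgrid[:d.shape[0],:d.shape[1]]
    P=np.stack([(u-K[0,2])/K[0,0]*d,-(v-K[1,2])/K[1,1]*d,-d],-1)
    return P@i["rotation"].T+i["eye"]
def rect(pts):
    (c,s,a)=cv2.minAreaRect(pts.astype(np.float32)*1000); b=cv2.boxPoints((c,s,a))
    return c,s,b
E
python3 - <<'E'
from h import *
for c in ["top","scene"]:
    z=np.load(f"{c}0.npz");p=z["p"].astype(int);d=z["d"];P=cloud(c,d)
    X=P[...,:2]; near=(abs(P[...,0]-.56)<.17)&(abs(P[...,1]-.07)<.25)&(d>0)
    blk=(p.max(-1)<75)&near&(P[...,2]>.018)&(P[...,2]<.045)
    n,l,st,_=cv2.connectedComponentsWithStats(blk.astype(np.uint8))
    for k in np.argsort(-st[1:,4])[:2]+1:
        m=l==k; r=rect(X[m]);print(c,"black",st[k],np.round(r[0],1),np.round(r[1],1),np.round(r[2],1).tolist(),np.median(P[m][:,2]))
    red=(p[...,0]>130)&(p[...,1]<70)&(p[...,2]<70)&near
    n,l,st,_=cv2.connectedComponentsWithStats(red.astype(np.uint8))
    for k in np.argsort(-st[1:,4])[:3]+1: m=l==k; print("red",st[k],np.round(np.median(P[m],0),4))
E
```

```text
top black [ 253  219   70   25 1011] [541.8  56.8] [ 48.1 180. ] [[507.20001220703125, 143.3000030517578], [528.5999755859375, -35.5], [576.4000244140625, -29.700000762939453], [554.9000244140625, 149.0]] 0.032276108693493066
top black [357 182  22  36 203] [ 628.4 -152.3] [92.4 55.3] [[582.0999755859375, -124.69999694824219], [582.2000122070312, -180.0], [674.5999755859375, -179.89999389648438], [674.5999755859375, -124.5999984741211]] 0.02656581257669277
red [299 182  10  10  73] [0.6575 0.0168 0.0484]
red [259 238   3   3   7] [0.5202 0.1272 0.0336]
scene black [235 187  73  33 966] [543.   56.3] [ 53.6 183. ] [[505.8999938964844, 144.10000610351562], [526.7999877929688, -37.70000076293945], [580.0999755859375, -31.600000381469727], [559.2000122070312, 150.1999969482422]] 0.03180661966574161
scene black [186 225  17  23 146] [ 611.3 -142.1] [63.7 21.3] [[577.7000122070312, -144.0], [585.5999755859375, -163.8000030517578], [644.7999877929688, -140.1999969482422], [636.9000244140625, -120.4000015258789]] 0.027378618081847828
red [258 233  11   9  76] [0.6608 0.0148 0.0484]
red [295 190   3   2   5] [0.52   0.1245 0.0336]
```

```bash
cat >> h.py <<'E'
from scipy.optimize import minimize
E
python3 - <<'E'
from h import *
from scipy.spatial import cKDTree
for c in ["top","scene"]:
    z=np.load(f"{c}0.npz");p=z["p"].astype(int);d=z["d"];P=cloud(c,d)
    near=(abs(P[...,0]-.56)<.17)&(abs(P[...,1]-.09)<.22)&(d>0)
    zs=P[near][:,2]; print(c,np.histogram(zs,bins=np.arange(-.006,.06,.004)))
    felt=near&(p.max(-1)-p.min(-1)<25)&(p.max(-1)>60)&(abs(P[...,2]-.011)<.006)
    hsv=cv2.cvtColor(np.uint8(p),cv2.COLOR_RGB2HSV)
    bar=near&(abs(P[...,2]-.027)<.006)&(p[...,0]-p[...,2]>50)&(p[...,0]>p[...,1]+15)
    for nm,m in(("felt",felt),("bar",bar)):
        n,l,st,_=cv2.connectedComponentsWithStats(m.astype(np.uint8));k=np.argmax(st[1:,4])+1
        Q=P[l==k]; r=rect(Q[:,:2]);print(c,nm,st[k],np.round(r[1],1),np.round(r[2],1).tolist(),np.median(Q[:,2]))
    # fit pose: L-shaped bar-top mask by rendering in dock frame
    Q=P[bar][:,:2]*1000; R=P[felt][:,:2]*1000
    def cost(v):
        x,y,a=v;co,s=np.cos(a),np.sin(a)
        def loc(A): B=A-[x,y]; return B@np.array([[co,-s],[s,co]])
        B=loc(Q);F=loc(R)
        inL=np.maximum.reduce([B[:,0]-110,-105-B[:,0],B[:,1]-155,-155-B[:,1],np.minimum(60-B[:,0],140-B[:,1])])
        inF=np.maximum.reduce([F[:,0]-60,-105-F[:,0],F[:,1]-140,-155-F[:,1]])
        return np.minimum(np.maximum(inL,0),8).mean()+np.minimum(np.maximum(inF,0),8).mean()
    for a0 in(.2,.27):
        r=minimize(cost,[555,92,a0],method="Nelder-Mead",options=dict(initial_simplex=[[555,92,a0],[565,92,a0],[555,102,a0],[555,92,a0+.05]],maxiter=500))
        x,y,a=r.x;print(np.round(r.x,3),r.fun,"corner",x+60*np.cos(a)-140*np.sin(a),y+60*np.sin(a)+140*np.cos(a),"btn",x+85*np.cos(a)+100*np.sin(a),y+85*np.sin(a)-100*np.cos(a))
E
```

```text
top (array([ 498, 6054, 3004, 2422, 2950,  200,   91, 1061, 1433, 1379,  839,
        111,   34,   74,   16,   10]), array([-0.006, -0.002,  0.002,  0.006,  0.01 ,  0.014,  0.018,  0.022,
        0.026,  0.03 ,  0.034,  0.038,  0.042,  0.046,  0.05 ,  0.054,
        0.058]))
top felt [ 225  197  112   78 4254] [157.2 274.2] [[424.29998779296875, 191.8000030517578], [486.70001220703125, -75.19999694824219], [639.7999877929688, -39.400001525878906], [577.4000244140625, 227.5]] 0.010263052177664767
top bar [ 209  175  117  104 2275] [215.9 310.2] [[414.70001220703125, 220.89999389648438], [485.29998779296875, -81.0999984741211], [695.5, -32.0], [625.0, 270.0]] 0.026248364524367407
[5.52984e+02 9.35730e+01 2.30000e-01] 0.07940570805315612 corner 579.447787063984 243.57227635516898 btn 658.5639258844088 15.612550574172161
[5.52986e+02 9.35740e+01 2.30000e-01] 0.07940570614025705 corner 579.4498721852193 243.5727853323539 btn 658.566069011503 15.613079682989778
scene (array([ 469, 4313, 3300, 1744, 2387,  484,  259, 1017, 1456, 1231,  968,
        169,   60,   76,   35,   27]), array([-0.0
[... 162 characters left out ...]
20  166  123   74 3572] [154.2 287.7] [[420.20001220703125, 205.39999389648438], [484.79998779296875, -74.9000015258789], [635.0, -40.29999923706055], [570.4000244140625, 240.0]] 0.010669070340606712
scene bar [ 238  159  123  100 2265] [217.1 312.5] [[415.6000061035156, 220.10000610351562], [487.70001220703125, -84.0], [699.0, -33.900001525878906], [626.7999877929688, 270.20001220703125]] 0.026501902903528274
[5.54584e+02 9.19480e+01 2.29000e-01] 0.056835950584779985 corner 581.1766255917615 241.92374333140924 btn 660.0963081501006 13.895929885568876
[5.54584e+02 9.19480e+01 2.29000e-01] 0.05683595605436389 corner 581.1768049095583 241.92371580284816 btn 660.0963309642416 13.895848191663077
```

```bash
cat >> h.py <<'E'
O=np.array([.5538,.0928,0]);A=.230
D=np.array([[np.cos(A),-np.sin(A),0],[np.sin(A),np.cos(A),0],[0,0,1]])
R1=D@np.diag([1,-1,-1.])
W=lambda x,y,z:O+D@(np.array([x,y,z])/1000.)
def tcp(): return D.T@(env.sense()["ee_pos"]-O)*1000
def force(f0=0): return D.T@env.sense()["wrist_force"]-f0
def push(start,axis,end,thr,step=2.,rate=.03):
    """guarded push in the dock frame, mm, along +axis"""
    p=np.array(start,float);env.pause(.2);f0=force();log=[]
    while p[axis]<end:
        p[axis]+=step;env.movel(W(*p),rate=rate);f=force(f0);log.append((round(float(p[axis]),1),round(float(f[axis]),1)))
        if -f[axis]>thr: break
    print(log,np.round(tcp(),1),np.round(f,1),env.sense()["t"]);return p
def look(tag):
    p,d=viewer.read_camera("top");cv2.imwrite(f"pics/{tag}.png",cv2.resize(p[150:300,180:400],None,fx=3,fy=3)[:,:,::-1]);P=cloud("top",d)
    L=(P-O)@D*1000
    near=(abs(L[...,0]-0)<105)&(abs(L[...,1])<150)&(d>0)
    m=near&(p.max(-1)<75)&(L[...,2]>18)&(L[...,2]<42)&(L[...,0]<66)
    n,l,st,_=cv2.connectedComponentsWithStats(m.astype(np.uint8));k=np.argmax(st[1:,4])+1
    r=rect(L[l==k][:,:2]/1000);print("remote in dock",np.round(r[0],1),np.round(r[1],1),np.round(r[2],1).tolist())
E
python3 - <<'E'
from h import *
effector.release()
env.reach(W(-80,-30,120),R1);print(np.round(tcp(),1),env.sense()["joint_positions"])
env.movel(W(-80,-30,18))
p=push([-80,-30,18],0,8,6,step=4,rate=.06)
look("a1")
E
```

```text
[-79.9 -30.9 120. ] [ 0.42609355  0.42831294 -0.70466053  2.0428903   0.38422029  0.8018105
 -1.84858521]
[(-76.0, -0.8), (-72.0, -1.7), (-68.0, -1.4), (-64.0, -1.1), (-60.0, -0.3), (-56.0, -0.3), (-52.0, -0.2), (-48.0, -1.0), (-44.0, -0.9), (-40.0, -1.3), (-36.0, -1.3), (-32.0, -0.3), (-28.0, -0.4), (-24.0, 0.2), (-20.0, -0.8), (-16.0, -1.9), (-12.0, -0.7), (-8.0, -1.2), (-4.0, -0.8), (0.0, -0.4), (4.0, -7.1)] [  1.3 -30.   17.6] [-7.1 -0.2  3.5] 10.15
remote in dock [  56.8 -107.2] [20.2 24.6] [[44.79999923706055, -96.69999694824219], [48.900001525878906, -121.0], [68.9000015258789, -117.5999984741211], [64.80000305175781, -93.4000015258789]]
```

View pics/a1.png

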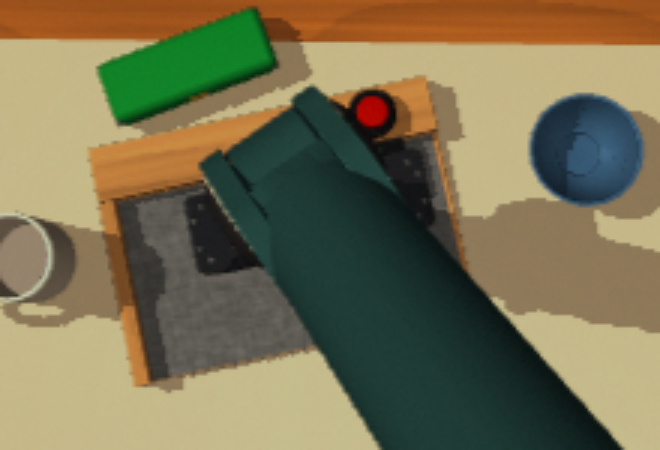

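```bash
python3 - <<'E'
from h import *
env.movel(W(-12,-30,18),rate=.05);env.movel(W(-12,-30,70))
effector.grasp(10)
env.movel(W(35,-165,70),rate=.2);look("a2");env.movel(W(35,-165,18))
p=push([35,-165,18],1,-48,6,step=4,rate=.06)
p[1]-=10;env.movel(W(*p),rate=.05);p[2]=90;env.movel(W(*p));
env.movel(W(-80,-20,150),rate=.25);look("a3");print(env.sense()["t"])
E
```

```text
remote in dock [ 35.  -29.4] [181.4  48.4] [[10.199999809265137, -119.9000015258789], [58.599998474121094, -120.30000305175781], [59.79999923706055, 61.099998474121094], [11.399999618530273, 61.400001525878906]]
[(-161.0, -0.2), (-157.0, -0.3), (-153.0, -0.6), (-149.0, -0.8), (-145.0, 0.3), (-141.0, -0.2), (-137.0, -0.0), (-133.0, 0.7), (-129.0, -0.9), (-125.0, -0.2), (-121.0, 0.5), (-117.0, -0.1), (-113.0, -0.9), (-109.0, -0.4), (-105.0, -0.4), (-101.0, -1.3), (-97.0, 0.2), (-93.0, -0.4), (-89.0, -0.8), (-85.0, -0.0), (-81.0, -0.8), (-77.0, -0.3), (-73.0, 0.2), (-69.0, -0.1), (-65.0, -0.5), (-61.0, -1.5), (-57.0, 1.0), (-53.0, -4.0), (-49.0, -10.6)] [ 34.9 -53.8  18. ] [  1.6 -10.6   1. ] 21.375
remote in dock [35.1 51.9] [ 48.2 181.2] [[11.0, 142.5], [11.0, -38.70000076293945], [59.29999923706055, -38.70000076293945], [59.20000076293945, 142.5]]
23.1
```

View pics/a3.png

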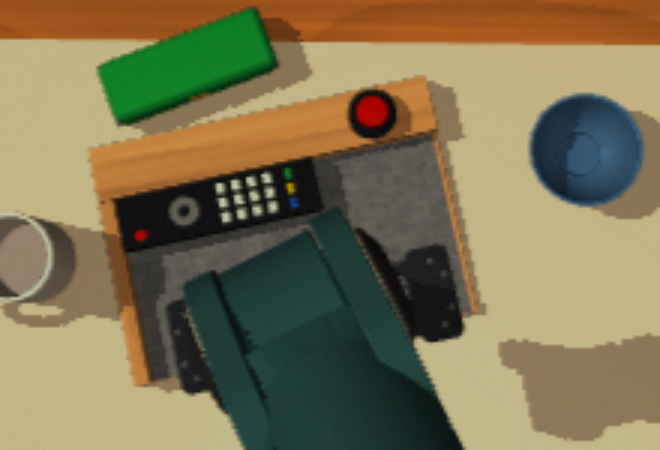

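```bash
python3 - <<'E'
from h import *
effector.release()
env.movel(W(-35,48,90),rate=.25);env.movel(W(-35,48,18),rate=.15)
p=push([-20,48,18],0,10,9,step=3,rate=.05)
env.movel(W(p[0]-12,48,18),rate=.06);env.movel(W(p[0]-12,48,80),rate=.2)
effector.grasp(10)
env.movel(W(36,-75,80),rate=.25);env.movel(W(36,-75,18),rate=.15)
p=push([36,-75,18],1,-44,9,step=3,rate=.05)
env.movel(W(36,-75,18),rate=.06);env.movel(W(36,-75,90),rate=.2)
env.movel(W(85,-100,90),rate=.15);look("a4");env.movel(W(85,-100,54),rate=.1)
print(env.sense()["t"])
E
```

```text
[(-17.0, 0.1), (-14.0, -0.7), (-11.0, -0.1), (-8.0, -0.2), (-5.0, -0.0), (-2.0, -0.3), (1.0, -0.7), (4.0, -5.8), (7.0, -14.0)] [ 1.4 47.9 17.2] [-14.    0.3   9.2] 28.375
[(-72.0, 0.9), (-69.0, 0.7), (-66.0, 1.6), (-63.0, 0.6), (-60.0, 1.1), (-57.0, 1.1), (-54.0, 1.2), (-51.0, -5.8), (-48.0, -10.3)] [ 35.9 -53.9  18. ] [ -0.6 -10.3   0.8] 34.2083
remote in dock [35.2 51.8] [180.9  48. ] [[11.199999809265137, -38.70000076293945], [59.099998474121094, -38.70000076293945], [59.20000076293945, 142.1999969482422], [11.199999809265137, 142.1999969482422]]
36.3917
```

View pics/a4.png

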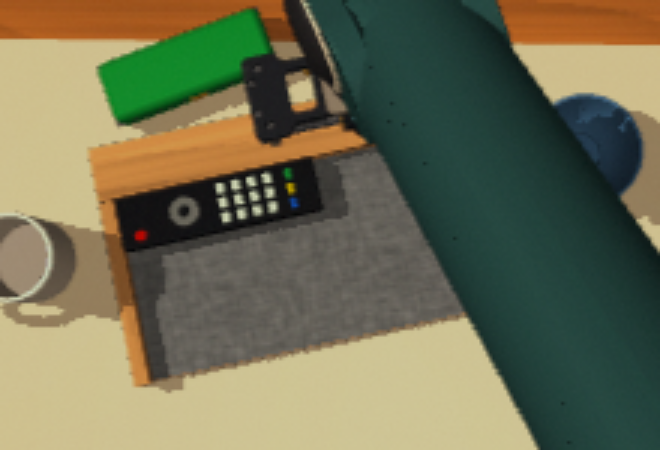

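```bash
python3 - <<'E'
from h import *
env.pause(.2);f0=force();z=54
while z>36:
    z-=1;env.movel(W(85,-100,z),rate=.03);f=force(f0);print(z,round(tcp()[2],1),round(f[2],1),end=" | ")
    if f[2]>14: break
env.pause(.3);print(np.round(tcp(),1),force(f0))
env.movel(W(85,-100,100),rate=.1);env.movel(W(-60,-120,200),rate=.25);look("a5");print(env.sense()["t"])
E
```

```text
53 53.2 0.2 | 52 52.0 0.2 | 51 50.9 0.7 | 50 49.9 0.2 | 49 48.9 0.1 | 48 48.2 1.8 | 47 47.2 2.7 | 46 46.1 3.1 | 45 45.1 3.2 | 44 44.1 4.4 | 43 43.1 4.9 | 42 42.5 7.4 | 41 42.4 13.0 | 40 42.3 18.6 | [  85.3 -100.    42.2] [-5.57901183  0.2286581  18.13304336]
remote in dock [35.2 51.8] [180.9  48.1] [[11.0, -38.599998474121094], [59.099998474121094, -38.70000076293945], [59.400001525878906, 142.1999969482422], [11.300000190734863, 142.1999969482422]]
42.05
```

View pics/a5.png

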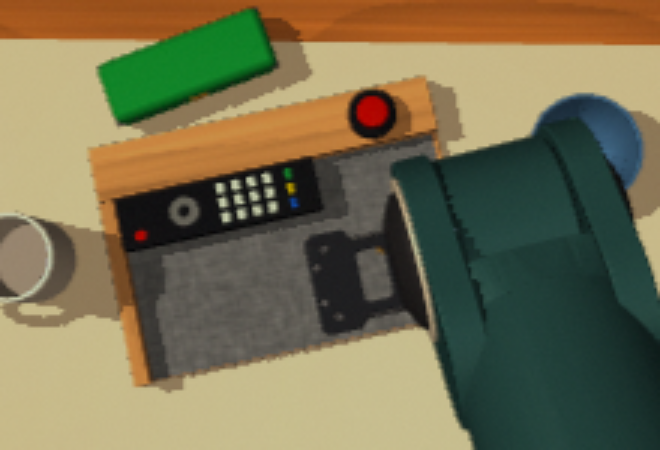

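The image shows the remote in the corner at crop pixel (215,200) and the red button up at (372,112). The force log shows the button bottomed out after 6 mm of travel. The mug, bowl and case have not moved.

```bash
python3 -c "
from station import *
print(workorder.finish_job())"
```

```text
the job is handed in; nothing more can be done
None
```

I seated the remote in the dock's corner, then pressed the red button fully down and released it, and handed the job in at about 42 s; the bystanders were left alone and no verdict came back.

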